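# Seal a card in the guarded press

### The job

Push the loaded carriage all the way into the sealing press. Then reach down through the window of the guard, press the lever right down to its stop, hold it down for two seconds and let it spring back up. Use only the fingertips or the outside of the fingers, grip nothing, never touch the guard, and leave the tub and the small carton next to the press alone.

Things in the scene. Friction and masses are not known exactly. Their poses are not given: they have to be found in the camera images.
- press: The sealing press, fixed to the bench: a dark steel bed 112 x 350 x 8 mm with two low aluminium rails (top 24 mm up) on it. Origin on the bench top, under the middle of the guard. Its +y axis points from the guard out along the rails towards the carriage's push face, x across the rails, z up; the bed spans y -80 to +270 mm. It turns by up to about 12 degrees from start to start.
- window (a point): Centre of the rectangular window in the flat top of the grey guard, at the upper surface of that top, 125 mm above the bench; axes as the press. The window measures 76 mm along x and 95 mm along y. The guard is 120 mm (x) by 160 mm (y) outside, centred over the press origin (the window centre is 17.5 mm to +y of it), its top sheet 6 mm thick; the sides are barred and the ends have skirts, so the lever is reached only through the window. The guard must not be touched.
- lever_pad (a point): Middle of the upper face of the lever's white pad with dark ribs (50 mm along press x, 42 mm along press y), seen in the window; moves with the lever. At rest it is 112 mm above the bench, 13 mm below the guard's upper surface, and 4.5 mm to +y of the window centre. At the stop it is about 22 mm lower.
- lever (a joint): Angle of the lever in rad: 0 up at rest, 0.26 down at its stop (pad about 22 mm lower). The hinge is under the guard, 84 mm to press -y of the pad's middle. A spring pushes it up: about 4 N on the pad to start it, about 9 N at the stop; it comes back up by itself when released.
- carriage_face (a point): Middle of the flat push face of the carriage, a plain steel slab 84 mm wide (x), 28 mm high and 225 mm long carrying a blister card in a nest. The face is the slab's end away from the guard, its lower edge 10 mm and its upper edge 38 mm above the bench, this point 26 mm up; its outward normal is press +y. Axes as the press. The face is pushed towards press -y.
- carriage (a joint): Travel of the carriage in m: 0 fully out, 0.08 fully home against its stop; it starts between 0 and 0.03. At 0 the push face is 255 mm to +y of the press origin, at 0.08 it is 175 mm (95 mm outside the guard). It slides with about 2.5 N of friction plus 8 N per m/s and stays where it is left.
- tub_mid (a point): Centre of a round screw-lid tub, 66 mm across and 70 mm high, loose on the bench behind the guard, towards press -y; a bystander.
- carton_mid (a point): Centre of a small white carton 46 x 60 x 30 mm high, loose on the bench beyond the push face, at least 80 mm clear of it; a bystander.

How it is judged (in metres and radians):
On the way, in this order (a step that is already met when the one before it is completed fails the run):
1. the carriage is pushed home (value of joint carriage above 0.076 m and value of joint lever below 0.03 rad), for 0.2 s.
2. the fingers hold the lever down at its stop for at least 1.5 s, with the carriage home (value of joint lever above 0.225 rad and contact force between the fingers and lever above 1 N and value of joint carriage above 0.076 m), for 1.5 s.
At the end, for the whole second after the job is handed in: The carriage is home (within 4 mm of its stop), the lever has been held down and is up again (under 0.02 rad), the tub and the carton are within 15 mm of where they stood (value of joint carriage above 0.076 m and value of joint lever below 0.02 rad and distance of each of tub_mid, carton_mid from where it was at the start of the episode below 0.015 m); the robot touches nothing.
It fails at once if the robot touches the guard (contact force between any of the fingers, the arm and guard above 0.5 N).
It fails at once if the lever is pressed before the carriage is home (value of joint lever above 0.08 rad and value of joint carriage below 0.074 m).
It fails at once if the tub or the carton beside the press is moved or lifted (distance of any of tub_mid, carton_mid from where it was at the start of the episode above 0.015 m).
It also fails if it takes over 48 s, if anything falls off the work surface, if the arm or the gripper's body presses on something with over 40 N, if the wrist force passes 120 N, or if a joint passes its speed limit or range.

### The arm

A 7-joint arm with a two-finger parallel gripper is mounted at the origin on the work surface; the furniture and walls round the work are solid. World frame = base frame: x ahead of the robot, y to its left, z up, the work surface at z = 0. Lengths are in mm, angles in rad, forces in N, time in s.
With the tool pointing down it reaches from about 400 to 875 mm from the base axis. Payload 4.4 kg.
Tool frame: the origin (TCP) lies on the centre line of the jaws, within the pads' length; the fingertips stand 11 mm ahead of it and the grasp point (between the pads) lies 8 mm behind it (ctrl.tips_ahead is the distance from the TCP to the fingertips, in mm); z points along the fingers, y is the line along which they close (so a half turn about z gives the same grasp; the last joint's range is limited). The gripper opens to 85 mm and grips with 20 to 120 N. Pads are 22 mm wide; open, the fingers measure 114 mm over their backs; the gripper's body (76 mm by 85 mm) begins 54 mm behind the grasp point. The pads swing forward as they close: fully open they stand 13 mm farther back than shut.
Start: joints at [-1.219, 0.628, 0.038, 1.517, -0.027, 0.996, -0.02], TCP at [263.717, 594.114, 242.313] pointing down, gripper open.
Joint ranges: [-3.06, 3.06], [-0.37, 2.12], [-1.25, 1.32], [0.18, 2.47], [-1.1, 4.24], [0.23, 1.98], [-2.94, 2.94]. Speed limits (rad/s): [2.57, 2.57, 3.14, 3.14, 3.14, 3.14, 3.14].

### API

Orientations are given as [roll, pitch, yaw] about the fixed x, y, z axes, in that order (R = Rz(yaw) Ry(pitch) Rx(roll)).
In Python, from cell import ctrl, eyes, job gives the robot as it stands. The module is installed in compiled form; this text tells all that it offers.
- The arm moves only by the tool carry_out, never from a script. Its argument "moves" is a list of rows, each an object of numbers: "tx", "ty", "tz": the shift along the tool's x, y, z as a fraction of full scale; "twist": the turn about the tool's z as a fraction of full scale; "fingers": the opening, from 0 (shut) to 1 (fully open). In form: [{"tx": .., "ty": .., "tz": .., "twist": .., "fingers": ..}, ...]. A call has 1 to 12 rows; each row shifts and turns the commanded pose from where the row before left it, along the tool's axes as they then stand; what a row does not reach is not made up. Full scale, the value 1, is 0.3 m for a shift and pi rad for a turn. A row lasts 1/8 s, in which the tool goes at most 62.5 mm and 10.7 degrees, less where a joint would pass 70% of its speed; a pose out of reach is approached as far as the arm can. A call with a number of a shift or a turn outside -1 to 1 is refused whole. A call with a gripper value outside its range is refused whole. The fingers move at their own pace and stop on an object; the grip force is fixed at half the most. Time passes only in rows, so rows that do not move let the fingers close. It gives the time, the measured TCP pose, the force, the opening and the grip force at its end, in the units of the state.
- ctrl.read_state(): the state, without advancing time (a new reading comes with each control period).
- eyes.get_image(name): name is "scene" or "top" or "wrist"; returns a dict with "color" (384x512x3 uint8, blue, green, red), "fovy" (degrees; the focal length in pixels is half the picture's height over the tangent of half this angle, whatever the lens; pixels are square), "cx", "cy" (the principal point, pixels), "k1" (the pictures are not rectified: a ray, as slopes to the right and down, at radius r is drawn at 1 + k1 r^2 times it, then the intrinsics apply), "world_from_camera" (4x4, takes a point from camera to world coordinates). Camera axes: x right, y up, looking along -z (the intrinsics and any distortion apply to the point x, -y, -z); pixel columns grow to the right and rows downward; lengths in mm; the calibration is good to about 2 mm. A picture is of the moment at which its call begins. There is no depth.
- job.finish_job(): hands the job in; it is judged then, once.
The state is a dict: "clock": time; "qpos": joint angles; "qd": joint speeds; "tau": joint torques, N m; "eef_pos": TCP position; "tool_rot": TCP orientation; "force": force on the tool from outside, world axes, zero at the start; "torque": the same for the moment, N m; "width": finger opening in mm; "gripper_force": force on a finger pad.
Only numpy, scipy, OpenCV 4.12 (cv2) and the standard library are available. Lean on these libraries where they do the work, as an engineer would, in place of code of your own. Each camera call takes 0.05 s, during which the arm holds its last target. There are 200 camera calls.

## Working session

There is one attempt and no reset: what is moved stays moved. The work goes in short steps, Python scripts to look and compute and a tool call to move; the robot and the scene stay as the last step left them, time stands still between calls to the robot, and variables do not carry over. Pictures are saved under pics/ and viewed, at most 10 in all, crops included, and the job is handed in when it is done.

Besides the shell and the picture viewer there is one more tool, called after "Emit:" as name([rows], argument=value, ...), one row to a line, values as JSON. carry_out: Moves the arm, as the interface text tells. Its arguments: {"type":"object","properties":{"moves":{"type":"array","items":{"type":"object","properties":{"tx":{"type":"number","minimum":-1,"maximum":1},"ty":{"type":"number","minimum":-1,"maximum":1},"tz":{"type":"number","minimum":-1,"maximum":1},"twist":{"type":"number","minimum":-1,"maximum":1},"fingers":{"type":"number"}}}}},"required":["moves"]}

```bash
mkdir -p pics; cat > h.py <<'E'
import numpy as np, cv2
from cell import ctrl, eyes, job
def cam(n, save=None):
    d=eyes.get_image(n)
    f=192/np.tan(np.radians(d['fovy'])/2)
    K=np.array([[f,0,d['cx']],[0,f,d['cy']],[0,0,1.]])
    D=np.array([d['k1'],0,0,0,0.])
    T=np.array(d['world_from_camera'])
    if save: cv2.imwrite('pics/'+save,d['color']); np.savez('pics/'+save+'.npz',K=K,D=D,T=T)
    return d['color'],K,D,T
def load(s):
    z=np.load('pics/'+s+'.npz'); return z['K'],z['D'],z['T']
def at_z(s,uv,z):
    K,D,T=load(s); uv=np.array(uv,float).reshape(-1,1,2)
    p=cv2.undistortPoints(uv,K,D,criteria=(3,50,1e-9)).reshape(-1,2)
    r=np.c_[p[:,0],-p[:,1],-np.ones(len(p))]@T[:3,:3].T
    o=T[:3,3]; z=np.broadcast_to(z,len(p)); t=(z-o[2])/r[:,2]
    return o+r*t[:,None]
def proj(s,P):
    K,D,T=load(s); q=(np.array(P,float)-T[:3,3])@T[:3,:3]
    q=q*[1,-1,-1]
    return cv2.projectPoints(q,np.zeros(3),np.zeros(3),K,D)[0].reshape(-1,2)
E
python3 - <<'E'
from h import *
for n in ('top','scene'):
    c,K,D,T=cam(n,n+'1.png')
    print(n,T[:3,3],K[0,0],D[0])
a=[cv2.imread(f'pics/{n}1.png') for n in('top','scene')]
cv2.imwrite('pics/topL.png',cv2.resize(a[0],(800,600)))
print({k:np.round(v,3) for k,v in ctrl.read_state().items()}, ctrl.tips_ahead)
E
```

```text
top [ 257.99427795  -26.66470782 1359.72552279] 437.24369358685277 -0.1454683172755714
scene [  541.65750165 -1033.6297061   1266.01360944] 452.30439546673466 -0.16668122895645215
{'clock': np.float64(0.1), 'qpos': array([-1.219,  0.629,  0.038,  1.518, -0.027,  0.996, -0.02 ]), 'qd': array([-0.001, -0.002,  0.   , -0.002,  0.   , -0.   , -0.   ]), 'tau': array([ 3.0000e-03, -5.6453e+01,  1.2310e+00, -1.9397e+01,  1.1000e-02,
        5.0000e-03,  0.0000e+00]), 'eef_pos': array([263.473, 593.59 , 241.485]), 'tool_rot': array([-3.14 ,  0.   ,  2.724]), 'force': array([ 0.423, -0.204,  0.098]), 'torque': array([-0.021, -0.007, -0.012]), 'gripper_force': np.float64(0.0), 'width': np.float64(85.593)} 11.0
```

View pics/topL.png

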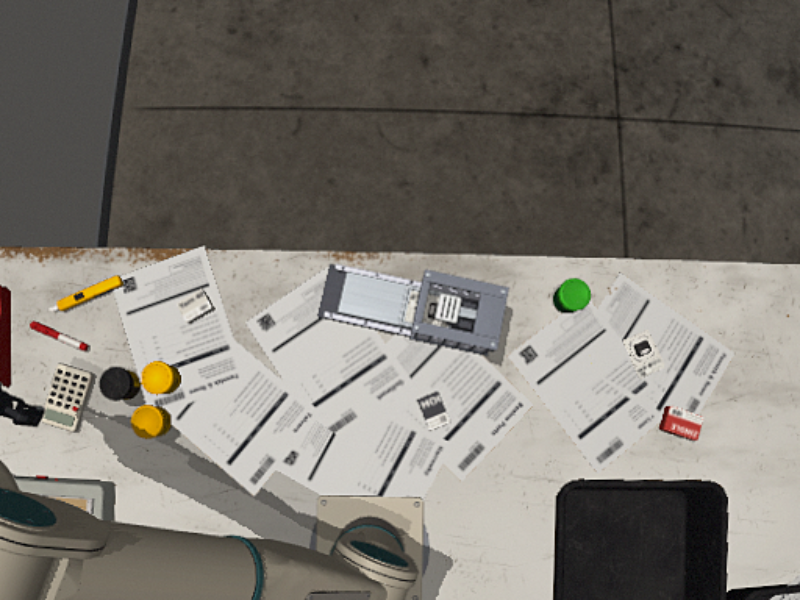

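View pics/scene1.png

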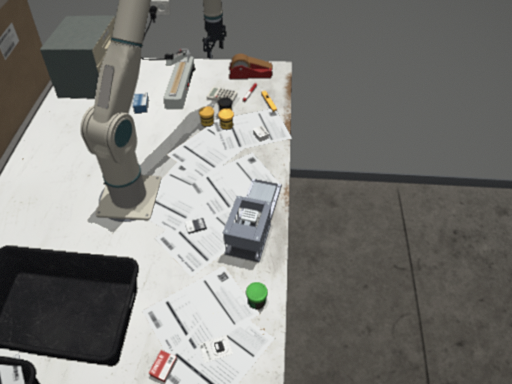

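The top view shows the guard at about (461,311), the rails running left to (325,292), the green tub at (572,295) and the white carton at (197,306). Next I enlarge the press.

```bash
python3 - <<'E'
from h import *
a=cv2.imread('pics/top1.png')[160:235,195:335]
cv2.imwrite('pics/topC.png',cv2.resize(a,None,fx=5.7,fy=5.7,interpolation=cv2.INTER_CUBIC))
E
```

```text
(no output)
```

View pics/topC.png

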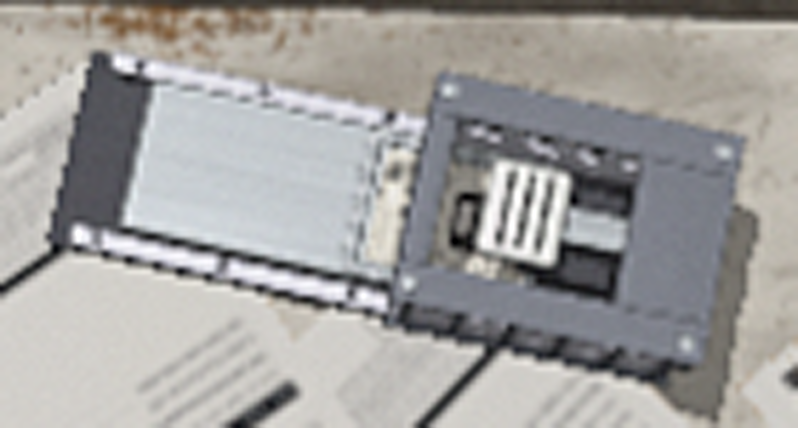

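The crop shows guard-top corners near (443,72), (747,138), (703,362) and (393,297). Window corners are near (458,118), (643,155), (617,300) and (432,268). The bed's end runs from (95,52) to (52,247), and the carriage face's top edge from (152,80) to (122,228).

```bash
cat > fit.py <<'E'
from h import *
from scipy.optimize import least_squares
def fit(name,pts):
    # pts: list of (u,v, px,py,pz) press-frame
    a=np.array(pts,float); W=at_z(name,a[:,:2],a[:,4])[:,:2]
    f=lambda p:((np.c_[np.cos(p[2])*a[:,2]-np.sin(p[2])*a[:,3],np.sin(p[2])*a[:,2]+np.cos(p[2])*a[:,3]]+p[:2])-W).ravel()
    r=least_squares(f,[W[:,0].mean(),W[:,1].mean(),0],loss='soft_l1',f_scale=3)
    return r.x,f(r.x).reshape(-1,2),W
E
python3 - <<'E'
from fit import *
F=lambda x,y:(195+(x+.5)/5.7-.5,160+(y+.5)/5.7-.5)
G=[(443,72,60,80),(747,138,60,-80),(703,362,-60,-80),(393,297,-60,80),(458,118,38,65),(643,155,38,-30),(617,300,-38,-30),(432,268,-38,65)]
P=[(*F(u,v),x,y,125) for u,v,x,y in G]+[(*F(95,52),56,270,8),(*F(52,247),-56,270,8)]
p,r,W=fit('top1.png',P); print(p,np.degrees(p[2])); print(r.round(1).tolist())
c,s=np.cos(p[2]),np.sin(p[2])
inv=lambda w:(np.array([[c,s],[-s,c]])@(w[:,:2]-p[:2]).T).T
print('face',inv(at_z('top1.png',[F(152,80),F(122,228)],38)))
sc=512/800
t=at_z('top1.png',[(572*sc,295*sc)],70); k=at_z('top1.png',[(197*sc,306*sc)],30)
print('tub',t,inv(t),'carton',k,inv(k))
E
```

```text
Traceback (most recent call last):
  File "fit.py", line 5, in fit
    a=np.array(pts,float); W=at_z(name,a[:,:2],a[:,4])[:,:2]
                             ~~~~^^^^^^^^^^^^^^^^^^^^^
  File "h.py", line 15, in at_z
    p=cv2.undistortPoints(uv,K,D,criteria=(3,50,1e-9)).reshape(-1,2)
      ~~~~~~~~~~~~~~~~~~~^^^^^^^^^^^^^^^^^^^^^^^^^^^^^
cv2.error: OpenCV(4.12.0) :-1: error: (-5:Bad argument) in function 'undistortPoints'
> Overload resolution failed:
>  - undistortPoints() got an unexpected keyword argument 'criteria'
>  - undistortPoints() got an unexpected keyword argument 'criteria'
```

```bash
sed -i 's/cv2.undistortPoints(uv,K,D,criteria=(3,50,1e-9))/cv2.undistortPointsIter(uv,K,D,None,None,(3,50,1e-9))/' h.py
cat > m1.py <<'E'
from fit import *
F=lambda x,y:(195+(x+.5)/5.7-.5,160+(y+.5)/5.7-.5)
G=[(443,72,60,80),(747,138,60,-80),(703,362,-60,-80),(393,297,-60,80),(458,118,38,65),(643,155,38,-30),(617,300,-38,-30),(432,268,-38,65)]
P=[(*F(u,v),x,y,125) for u,v,x,y in G]+[(*F(95,52),56,270,8),(*F(52,247),-56,270,8)]
p,r,W=fit('top1.png',P); print(p,np.degrees(p[2])); print(r.round(1).tolist())
c,s=np.cos(p[2]),np.sin(p[2])
inv=lambda w:(np.array([[c,s],[-s,c]])@(w[:,:2]-p[:2]).T).T
print('face',inv(at_z('top1.png',[F(152,80),F(122,228)],38)))
sc=512/800
t=at_z('top1.png',[(572*sc,295*sc)],70); k=at_z('top1.png',[(197*sc,306*sc)],30)
print('tub',t,inv(t),'carton',k,inv(k))
E
python3 m1.py
```

```text
[ 4.55625193e+02 -1.61011501e+02 -1.89629686e-01] -10.86498066879056
[[1.1, 1.1], [1.6, -1.1], [-1.8, -1.6], [-1.4, 0.0], [0.3, -1.7], [-0.7, -1.0], [-1.2, 0.1], [2.4, 0.4], [0.1, 1.4], [-0.0, 2.7]]
face [[ 41.36457398 231.00036128]
 [-41.17297547 229.00459954]]
tub [[ 495.94597742 -383.92823903   70.        ]] [[  81.61674027 -211.32048044]] carton [[465.30751322 353.05377311  30.        ]] [[-87.39009736 506.67526505]]
```

Fit: origin (455.6, −161.0), yaw −10.9°, residuals about 2 mm. The face is at press y≈230, which means carriage travel of about 0.025, and its 82 mm width is consistent with the given 84. I now shut the fingers, turn them to line up with the press and go above the pre-push point.

Emit:
carry_out([
  {"twist": -0.036, "fingers": 0},
  {"twist": -0.036, "fingers": 0},
  {"tx": -0.11, "ty": -0.14, "fingers": 0},
  {"tx": -0.11, "ty": -0.14, "fingers": 0},
  {"tx": -0.11, "ty": -0.14, "fingers": 0},
  {"tx": -0.11, "ty": -0.14, "fingers": 0},
  {"tx": -0.11, "ty": -0.14, "fingers": 0},
  {"tx": -0.11, "ty": -0.14, "fingers": 0},
  {"tx": -0.11, "ty": -0.14, "fingers": 0},
  {"tx": -0.11, "ty": -0.14, "fingers": 0},
  {"tx": -0.11, "ty": -0.14, "fingers": 0},
  {"tx": -0.11, "ty": -0.14, "fingers": 0},
])

```text
validation failed for argument at $.mo...
```

```bash
python3 - <<'E'
from h import *
c,K,D,T=cam('wrist','w1.png'); print(T.round(2),K[0,0],D[0])
cv2.imwrite('pics/w1L.png',cv2.resize(c,(800,600)))
s=ctrl.read_state(); print(s['clock'],s['eef_pos'],s['tool_rot'],s['force'],s['width'],ctrl.tips_ahead,s['qpos'])
E
```

```text
[[ 4.1000e-01 -8.8000e-01 -2.5000e-01  2.0052e+02]
 [ 9.1000e-01  3.9000e-01  1.2000e-01  6.2158e+02]
 [-0.0000e+00 -2.8000e-01  9.6000e-01  3.7296e+02]
 [ 0.0000e+00  0.0000e+00  0.0000e+00  1.0000e+00]] 285.41015995249523 -0.036739496379805274
0.15 [263.55805557 593.6604032  241.59782153] [-3.14012229e+00  3.19933096e-05  2.72379158e+00] [-0.78785005 -0.40470642 -0.2603452 ] 85.48083526225585 11.0 [-1.21876782  0.62913259  0.03848846  1.51815061 -0.02699858  0.99629916
 -0.01994067]
```

View pics/w1L.png

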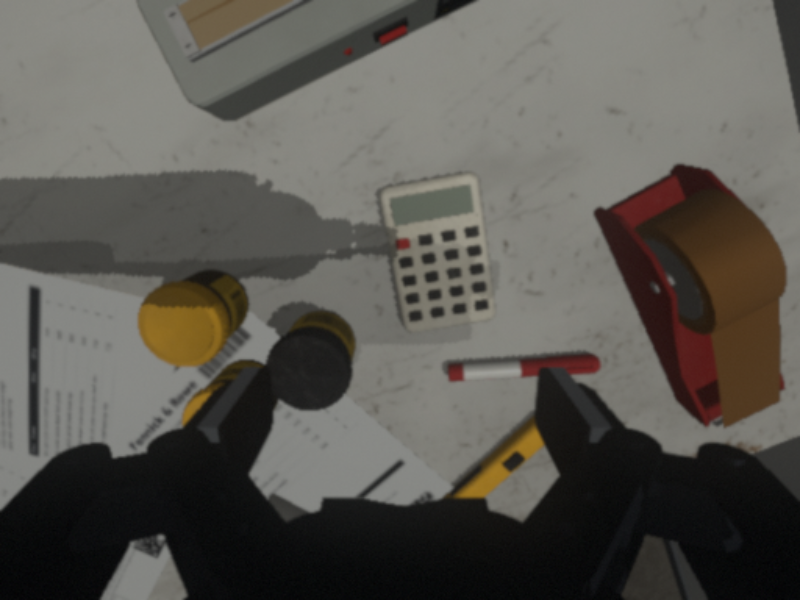

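The move was refused, so the arm hasn't moved; the wrist view still shows the start area with the calculator and yellow tubs. I retry with every field given.

Emit:
carry_out([
  {"tx": 0, "ty": 0, "tz": 0, "twist": -0.036, "fingers": 0},
  {"tx": 0, "ty": 0, "tz": 0, "twist": -0.036, "fingers": 0},
])

```text
clock: 0.4
eef_pos: [263.6, 593.9, 241.9]
tool_rot: [-3.141, -0.0, 2.954]
force: [-0.7, 0.5, -0.4]
width: 51.4
gripper_force: 0.0
```

Emit:
carry_out([
  {"tx": -0.11, "ty": -0.14, "tz": 0, "twist": 0, "fingers": 0},
  {"tx": -0.11, "ty": -0.14, "tz": 0, "twist": 0, "fingers": 0},
  {"tx": -0.11, "ty": -0.14, "tz": 0, "twist": 0, "fingers": 0},
  {"tx": -0.11, "ty": -0.14, "tz": 0, "twist": 0, "fingers": 0},
  {"tx": -0.11, "ty": -0.14, "tz": 0, "twist": 0, "fingers": 0},
  {"tx": -0.11, "ty": -0.14, "tz": 0, "twist": 0, "fingers": 0},
  {"tx": -0.11, "ty": -0.14, "tz": 0, "twist": 0, "fingers": 0},
  {"tx": -0.11, "ty": -0.14, "tz": 0, "twist": 0, "fingers": 0},
  {"tx": -0.11, "ty": -0.14, "tz": 0, "twist": 0, "fingers": 0},
  {"tx": -0.11, "ty": -0.14, "tz": 0, "twist": 0, "fingers": 0},
  {"tx": 0, "ty": 0, "tz": 0, "twist": 0, "fingers": 0},
])

```text
clock: 1.78
eef_pos: [509.5, 113.5, 242.1]
tool_rot: [-3.139, 0.001, 2.941]
force: [0.1, 0.7, 0.2]
width: -0.0
gripper_force: 0.0
```

```bash
python3 - <<'E'
from h import *
c,K,D,T=cam('wrist','w2.png'); print(T.round(2))
cv2.imwrite('pics/w2L.png',cv2.resize(c,(800,600)))
s=ctrl.read_state(); print(s['clock'],s['eef_pos'],s['tool_rot'],s['force'],s['width'],ctrl.tips_ahead,s['qpos'])
E
```

```text
[[ 2.0000e-01 -9.4000e-01 -2.7000e-01  4.4169e+02]
 [ 9.8000e-01  1.9000e-01  6.0000e-02  1.2717e+02]
 [-0.0000e+00 -2.8000e-01  9.6000e-01  3.7353e+02]
 [ 0.0000e+00  0.0000e+00  0.0000e+00  1.0000e+00]]
1.825 [508.25503748 116.63480292 242.05350347] [-3.14086088e+00 -1.36620197e-04  2.94503618e+00] [-0.58600365  1.6891459  -0.04209321] -0.1459432671740811 11.0 [-0.28314343  0.44507623  0.0048109   1.87371968 -0.00202232  0.82325864
  1.09681435]
```

View pics/w2L.png

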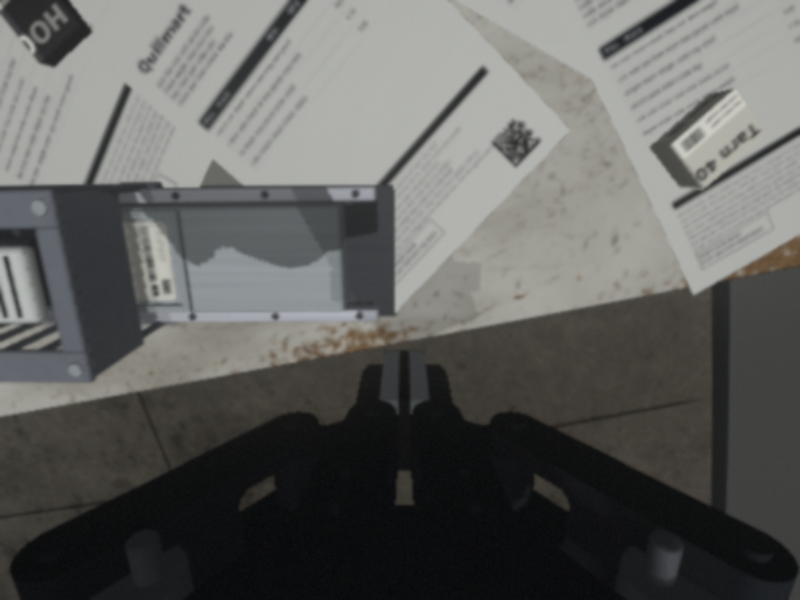

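The wrist view shows the bed's end at column 394 (rows 186–313), the carriage face's top edge at column 342 (rows 204–311), and the guard corners at about (55,190) and (93,380). I check these against the fit.

```bash
cat > pf.py <<'E'
from h import *
from m1 import p,c,s,inv
R=np.array([[c,-s],[s,c]])
to=lambda q:np.c_[np.array(q,float)[:,:2]@R.T+p[:2],np.array(q,float)[:,2]]
E
python3 - <<'E'
from pf import *
print((proj('w2.png',to([(56,270,8),(-56,270,8),(60,80,125),(-60,80,125),(42,230,38),(-42,230,38)]))*1.5625).round(0).tolist())
k=.64
print(inv(at_z('w2.png',[(394*k,313*k),(394*k,186*k)],8)),inv(at_z('w2.png',[(342*k,311*k),(342*k,204*k)],38)),inv(at_z('w2.png',[(93*k,380*k),(53*k,190*k)],125)))
st=ctrl.read_state();print(inv(st['eef_pos'][None]),st['eef_pos'][2],st['tool_rot'])
E
```

```text
[ 4.55625193e+02 -1.61011501e+02 -1.89629686e-01] -10.86498066879056
[[1.1, 1.1], [1.6, -1.1], [-1.8, -1.6], [-1.4, 0.0], [0.3, -1.7], [-0.7, -1.0], [-1.2, 0.1], [2.4, 0.4], [0.1, 1.4], [-0.0, 2.7]]
face [[ 41.36457398 231.00036128]
 [-41.17297547 229.00459954]]
tub [[ 495.94597742 -383.92823903   70.        ]] [[  81.61674027 -211.32048044]] carton [[465.30751322 353.05377311  30.        ]] [[-87.39009736 506.67526505]]
[[395.0, 315.0], [393.0, 182.0], [90.0, 383.0], [47.0, 188.0], [343.0, 311.0], [338.0, 203.0]]
[[ 53.92602405 269.11487916]
 [-52.88367179 270.90372678]] [[ 41.87094432 228.84300581]
 [-41.56328112 232.89349647]] [[ 57.77746977  82.34435646]
 [-59.0146608   83.23582442]]
[[ -0.6485973  282.58972006]] 242.05350346694627 [-3.14086088e+00 -1.36620197e-04  2.94503618e+00]
```

Both cameras agree to about 2 mm. Now I go down in front of the face, with the tips at z≈21.

Emit:
carry_out([
  {"tx": 0, "ty": 0, "tz": 0.15, "twist": 0, "fingers": 0},
  {"tx": 0, "ty": 0, "tz": 0.15, "twist": 0, "fingers": 0},
  {"tx": 0, "ty": 0, "tz": 0.15, "twist": 0, "fingers": 0},
  {"tx": 0, "ty": 0, "tz": 0.13, "twist": 0, "fingers": 0},
  {"tx": 0, "ty": 0, "tz": 0.08, "twist": 0, "fingers": 0},
  {"tx": 0, "ty": 0, "tz": 0.04, "twist": 0, "fingers": 0},
  {"tx": 0, "ty": 0, "tz": 0, "twist": 0, "fingers": 0},
  {"tx": 0, "ty": 0, "tz": 0, "twist": 0, "fingers": 0},
])

```text
clock: 2.82
eef_pos: [508.3, 119.5, 33.2]
tool_rot: [3.141, 0.001, 2.95]
force: [-0.0, -0.3, 0.1]
width: 0.1
gripper_force: 0.0
```

Emit:
carry_out([
  {"tx": 0, "ty": -0.05, "tz": 0, "twist": 0, "fingers": 0},
  {"tx": 0, "ty": -0.05, "tz": 0, "twist": 0, "fingers": 0},
  {"tx": 0, "ty": -0.03, "tz": 0, "twist": 0, "fingers": 0},
  {"tx": 0, "ty": -0.03, "tz": 0, "twist": 0, "fingers": 0},
  {"tx": 0, "ty": -0.03, "tz": 0, "twist": 0, "fingers": 0},
  {"tx": 0, "ty": -0.03, "tz": 0, "twist": 0, "fingers": 0},
  {"tx": 0, "ty": -0.03, "tz": 0, "twist": 0, "fingers": 0},
  {"tx": 0, "ty": -0.03, "tz": 0, "twist": 0, "fingers": 0},
])

```text
clock: 3.82
eef_pos: [491.7, 36.0, 32.3]
tool_rot: [3.141, 0.0, 2.95]
force: [1.2, 3.7, 2.9]
width: -0.1
gripper_force: 1.6
```

Emit:
carry_out([
  {"tx": 0, "ty": -0.02, "tz": 0, "twist": 0, "fingers": 0},
  {"tx": 0, "ty": -0.015, "tz": 0, "twist": 0, "fingers": 0},
  {"tx": 0, "ty": -0.01, "tz": 0, "twist": 0, "fingers": 0},
  {"tx": 0, "ty": 0, "tz": 0, "twist": 0, "fingers": 0},
])

```text
clock: 4.32
eef_pos: [489.6, 25.5, 32.3]
tool_rot: [3.139, 0.001, 2.952]
force: [1.3, 7.7, 1.6]
width: -0.0
gripper_force: 3.9
```

Emit:
carry_out([
  {"tx": 0, "ty": -0.01, "tz": 0, "twist": 0, "fingers": 0},
  {"tx": 0, "ty": 0, "tz": 0, "twist": 0, "fingers": 0},
  {"tx": 0, "ty": 0, "tz": 0, "twist": 0, "fingers": 0},
])

```text
clock: 4.7
eef_pos: [489.5, 25.4, 32.4]
tool_rot: [3.136, 0.001, 2.955]
force: [0.2, 13.0, 1.9]
width: -0.2
gripper_force: 6.9
```

The TCP stays put while the force rises to 13 N, so the carriage is at its stop. I back off, rise and take a look.

Emit:
carry_out([
  {"tx": 0, "ty": 0.05, "tz": 0, "twist": 0, "fingers": 0},
  {"tx": 0, "ty": 0.08, "tz": 0, "twist": 0, "fingers": 0},
  {"tx": 0, "ty": 0, "tz": -0.15, "twist": 0, "fingers": 0},
  {"tx": 0, "ty": 0, "tz": -0.15, "twist": 0, "fingers": 0},
  {"tx": 0, "ty": 0, "tz": -0.15, "twist": 0, "fingers": 0},
  {"tx": 0, "ty": 0, "tz": -0.15, "twist": 0, "fingers": 0},
  {"tx": 0, "ty": 0, "tz": 0, "twist": 0, "fingers": 0},
  {"tx": 0, "ty": 0, "tz": 0, "twist": 0, "fingers": 0},
])

```text
clock: 5.7
eef_pos: [495.3, 57.9, 211.7]
tool_rot: [-3.14, -0.001, 2.949]
force: [-0.3, 0.2, -0.3]
width: -0.2
gripper_force: 0.0
```

```bash
python3 - <<'E'
from pf import *
st=ctrl.read_state();print(inv(st['eef_pos'][None]),st['eef_pos'],st['tool_rot'],st['qpos'])
c_,*_=cam('wrist','w3.png')
cv2.imwrite('pics/w3L.png',cv2.resize(c_,(800,600)))
print((proj('w3.png',to([(42,175,38),(-42,175,38),(38,65,125),(-38,65,125),(60,80,125),(-60,80,125)]))*1.5625).round(0).tolist())
E
```

```text
[ 4.55625193e+02 -1.61011501e+02 -1.89629686e-01] -10.86498066879056
[[1.1, 1.1], [1.6, -1.1], [-1.8, -1.6], [-1.4, 0.0], [0.3, -1.7], [-0.7, -1.0], [-1.2, 0.1], [2.4, 0.4], [0.1, 1.4], [-0.0, 2.7]]
face [[ 41.36457398 231.00036128]
 [-41.17297547 229.00459954]]
tub [[ 495.94597742 -383.92823903   70.        ]] [[  81.61674027 -211.32048044]] carton [[465.30751322 353.05377311  30.        ]] [[-87.39009736 506.67526505]]
[[ -2.32063654 222.47920104]] [495.28242481  57.91699017 211.71947463] [-3.14049482e+00 -1.19769190e-03  2.94917820e+00] [-0.14978089  0.45665637 -0.03292769  1.96475212  0.02285582  0.72204312
  1.18186986]
[[340.0, 329.0], [335.0, 212.0], [119.0, 377.0], [92.0, 239.0], [152.0, 413.0], [113.0, 194.0]]
```

View pics/w3L.png

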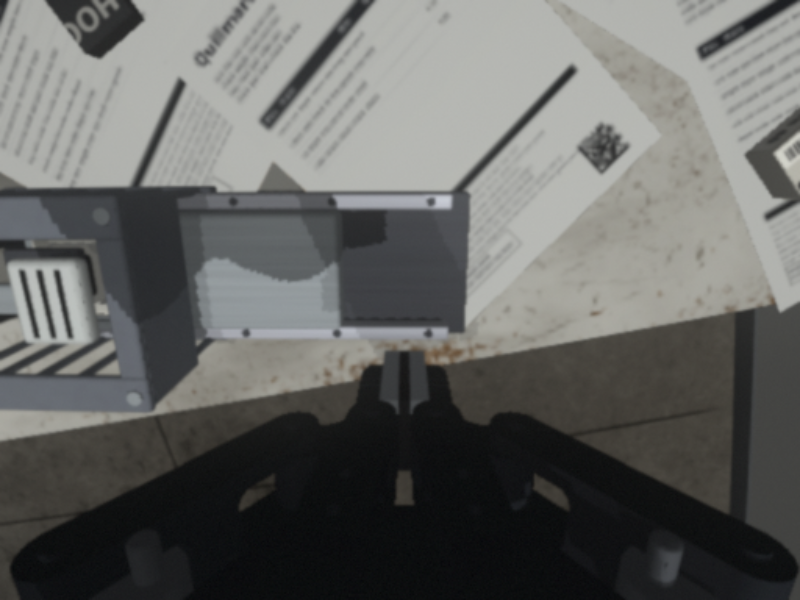

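The face's top edge at column 339 matches the prediction for fully home (337). The window corners at (119,377) and (95,240) match within 3 px. Next I go over the pad.

Emit:
carry_out([
  {"tx": -0.008, "ty": -0.135, "tz": 0, "twist": 0, "fingers": 0},
  {"tx": 0, "ty": -0.135, "tz": 0, "twist": 0, "fingers": 0},
  {"tx": 0, "ty": -0.135, "tz": 0, "twist": 0, "fingers": 0},
  {"tx": 0, "ty": -0.135, "tz": 0, "twist": 0, "fingers": 0},
  {"tx": 0, "ty": -0.135, "tz": 0, "twist": 0, "fingers": 0},
  {"tx": 0, "ty": 0, "tz": 0.1, "twist": 0, "fingers": 0},
  {"tx": 0, "ty": 0, "tz": 0.05, "twist": 0, "fingers": 0},
  {"tx": 0, "ty": 0, "tz": 0, "twist": 0, "fingers": 0},
  {"tx": 0, "ty": 0, "tz": 0, "twist": 0, "fingers": 0},
])

```text
clock: 6.88
eef_pos: [459.6, -140.6, 167.0]
tool_rot: [-3.142, -0.001, 2.95]
force: [-0.2, 0.7, 0.3]
width: 0.0
gripper_force: 0.0
```

```bash
python3 - <<'E'
from pf import *
st=ctrl.read_state();print(inv(st['eef_pos'][None]),st['eef_pos'],st['tool_rot'],st['qpos'])
c_,*_=cam('wrist','w4.png')
cv2.imwrite('pics/w4L.png',cv2.resize(c_,(800,600)))
print((proj('w4.png',to([(38,65,125),(-38,65,125),(-38,-30,125),(38,-30,125),(25,22,112),(-25,22,112)]))*1.5625).round(0).tolist())
E
```

```text
[ 4.55625193e+02 -1.61011501e+02 -1.89629686e-01] -10.86498066879056
[[1.1, 1.1], [1.6, -1.1], [-1.8, -1.6], [-1.4, 0.0], [0.3, -1.7], [-0.7, -1.0], [-1.2, 0.1], [2.4, 0.4], [0.1, 1.4], [-0.0, 2.7]]
face [[ 41.36457398 231.00036128]
 [-41.17297547 229.00459954]]
tub [[ 495.94597742 -383.92823903   70.        ]] [[  81.61674027 -211.32048044]] carton [[465.30751322 353.05377311  30.        ]] [[-87.39009736 506.67526505]]
[[ 0.03655638 20.81485586]] [ 459.58459541 -140.57666074  166.99373208] [-3.14157488e+00 -1.07564064e-03  2.95015519e+00] [ 0.25786226  0.50513691 -0.02764212  2.0554434   0.0244348   0.5823853
  1.59260742]
[[506.0, 419.0], [518.0, 248.0], [277.0, 249.0], [291.0, 419.0], [408.0, 379.0], [408.0, 273.0]]
```

View pics/w4L.png

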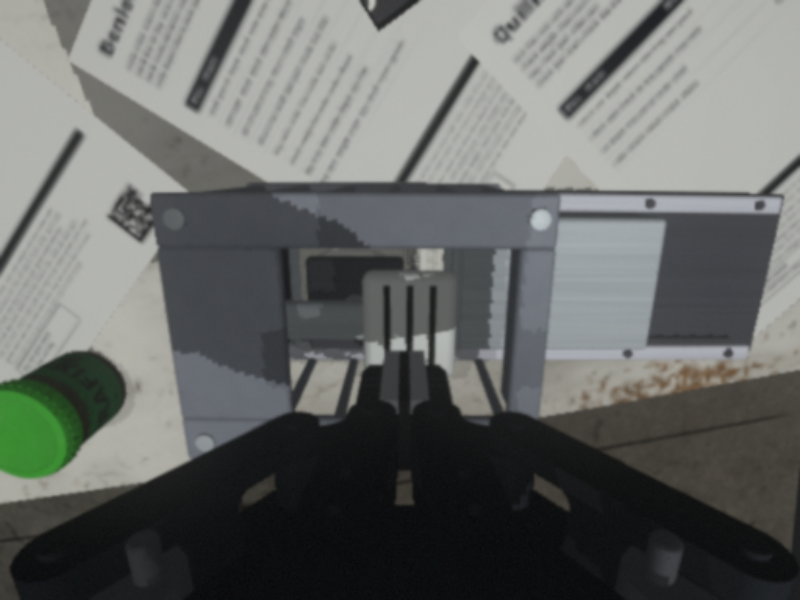

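Aligned: the pad and tips are centred around column 405, and the window spans columns 283–515. One check before descending: how high the finger knuckles (pixel (297,415), (510,415)) sit and how wide they are.

```bash
python3 - <<'E' 2>/dev/null | tail -8
from pf import *
t=np.array([459.6,-140.6,167.0]); a=2.950
X=np.array([np.cos(a),np.sin(a),0]);Y=np.array([np.sin(a),-np.cos(a),0]);Z=np.array([0,0,-1.])
for d in (11,-8,-24,-40,-56,-72):
    q=[t+x*X+y*Y+d*Z for x in(0,11,) for y in(-30,30)]
    print('above tips',11-d,(proj('w4.png',q)*1.5625).round(0).tolist())
E
```

```text
[-41.17297547 229.00459954]]
tub [[ 495.94597742 -383.92823903   70.        ]] [[  81.61674027 -211.32048044]] carton [[465.30751322 353.05377311  30.        ]] [[-87.39009736 506.67526505]]
above tips 0 [[320.0, 371.0], [491.0, 372.0], [318.0, 342.0], [493.0, 342.0]]
above tips 19 [[309.0, 398.0], [503.0, 399.0], [307.0, 366.0], [505.0, 366.0]]
above tips 35 [[297.0, 427.0], [515.0, 427.0], [294.0, 391.0], [518.0, 392.0]]
above tips 51 [[282.0, 464.0], [530.0, 464.0], [278.0, 424.0], [534.0, 425.0]]
above tips 67 [[262.0, 513.0], [551.0, 513.0], [257.0, 468.0], [556.0, 468.0]]
above tips 83 [[235.0, 580.0], [579.0, 580.0], [227.0, 529.0], [587.0, 530.0]]
```

At guard level the knuckles are about ±30 mm, well inside the window. I centre the fingers and descend.

Emit:
carry_out([
  {"tx": 0, "ty": -0.006, "tz": 0.05, "twist": 0, "fingers": 0},
  {"tx": 0, "ty": 0, "tz": 0.05, "twist": 0, "fingers": 0},
  {"tx": 0, "ty": 0, "tz": 0.03, "twist": 0, "fingers": 0},
  {"tx": 0, "ty": 0, "tz": 0.02, "twist": 0, "fingers": 0},
  {"tx": 0, "ty": 0, "tz": 0.02, "twist": 0, "fingers": 0},
  {"tx": 0, "ty": 0, "tz": 0.02, "twist": 0, "fingers": 0},
  {"tx": 0, "ty": 0, "tz": 0.01, "twist": 0, "fingers": 0},
  {"tx": 0, "ty": 0, "tz": 0, "twist": 0, "fingers": 0},
])

```text
clock: 7.92
eef_pos: [459.8, -141.6, 108.0]
tool_rot: [3.141, 0.001, 2.951]
force: [-2.2, 2.7, 8.6]
width: 0.0
gripper_force: 4.4
```

Emit:
carry_out([
  {"tx": 0, "ty": 0, "tz": 0.01, "twist": 0, "fingers": 0},
  {"tx": 0, "ty": 0, "tz": 0.01, "twist": 0, "fingers": 0},
  {"tx": 0, "ty": 0, "tz": 0, "twist": 0, "fingers": 0},
])

```text
clock: 8.3
eef_pos: [459.8, -141.9, 103.0]
tool_rot: [3.141, 0.001, 2.95]
force: [-3.1, 2.6, 18.3]
width: -0.0
gripper_force: 8.9
```

Emit:
carry_out([
  {"tx": 0, "ty": 0, "tz": 0.007, "twist": 0, "fingers": 0},
  {"tx": 0, "ty": 0, "tz": 0, "twist": 0, "fingers": 0},
  {"tx": 0, "ty": 0, "tz": 0, "twist": 0, "fingers": 0},
])

```text
clock: 8.68
eef_pos: [459.9, -142.1, 102.4]
tool_rot: [3.141, 0.002, 2.95]
force: [-6.1, 2.7, 34.0]
width: -0.1
gripper_force: 17.0
```

The TCP has barely moved while the force rose to 34 N, so the lever is firmly on its stop. I hold it there for about 2.5 s.

Emit:
carry_out([
  {"tx": 0, "ty": 0, "tz": 0, "twist": 0, "fingers": 0},
  {"tx": 0, "ty": 0, "tz": 0, "twist": 0, "fingers": 0},
  {"tx": 0, "ty": 0, "tz": 0, "twist": 0, "fingers": 0},
  {"tx": 0, "ty": 0, "tz": 0, "twist": 0, "fingers": 0},
  {"tx": 0, "ty": 0, "tz": 0, "twist": 0, "fingers": 0},
  {"tx": 0, "ty": 0, "tz": 0, "twist": 0, "fingers": 0},
  {"tx": 0, "ty": 0, "tz": 0, "twist": 0, "fingers": 0},
  {"tx": 0, "ty": 0, "tz": 0, "twist": 0, "fingers": 0},
  {"tx": 0, "ty": 0, "tz": 0, "twist": 0, "fingers": 0},
  {"tx": 0, "ty": 0, "tz": 0, "twist": 0, "fingers": 0},
  {"tx": 0, "ty": 0, "tz": 0, "twist": 0, "fingers": 0},
  {"tx": 0, "ty": 0, "tz": 0, "twist": 0, "fingers": 0},
])

```text
clock: 10.18
eef_pos: [459.8, -142.1, 102.4]
tool_rot: [3.141, 0.002, 2.95]
force: [-7.3, 3.4, 33.7]
width: -0.2
gripper_force: 17.0
```

Emit:
carry_out([
  {"tx": 0, "ty": 0, "tz": 0, "twist": 0, "fingers": 0},
  {"tx": 0, "ty": 0, "tz": 0, "twist": 0, "fingers": 0},
  {"tx": 0, "ty": 0, "tz": 0, "twist": 0, "fingers": 0},
  {"tx": 0, "ty": 0, "tz": 0, "twist": 0, "fingers": 0},
  {"tx": 0, "ty": 0, "tz": 0, "twist": 0, "fingers": 0},
  {"tx": 0, "ty": 0, "tz": 0, "twist": 0, "fingers": 0},
  {"tx": 0, "ty": 0, "tz": 0, "twist": 0, "fingers": 0},
  {"tx": 0, "ty": 0, "tz": 0, "twist": 0, "fingers": 0},
])

```text
clock: 11.18
eef_pos: [459.9, -142.1, 102.4]
tool_rot: [3.141, 0.002, 2.95]
force: [-6.1, 4.1, 34.1]
width: -0.1
gripper_force: 17.0
```

Emit:
carry_out([
  {"tx": 0, "ty": 0, "tz": -0.03, "twist": 0, "fingers": 0},
  {"tx": 0, "ty": 0, "tz": -0.05, "twist": 0, "fingers": 0},
  {"tx": 0, "ty": 0, "tz": -0.1, "twist": 0, "fingers": 0},
  {"tx": 0, "ty": 0, "tz": -0.15, "twist": 0, "fingers": 0},
  {"tx": 0, "ty": 0, "tz": -0.1, "twist": 0, "fingers": 0},
  {"tx": 0, "ty": 0, "tz": 0, "twist": 0, "fingers": 0},
  {"tx": 0, "ty": 0, "tz": 0, "twist": 0, "fingers": 0},
  {"tx": 0, "ty": 0, "tz": 0, "twist": 0, "fingers": 0},
])

```text
clock: 12.18
eef_pos: [458.7, -142.2, 227.1]
tool_rot: [3.141, -0.002, 2.95]
force: [-0.3, 0.1, -0.8]
width: 0.4
gripper_force: 0.0
```

```bash
python3 - <<'E' | tail -3
from pf import *
c_,*_=cam('wrist','w5.png')
cv2.imwrite('pics/w5L.png',cv2.resize(c_,(800,600)))
print((proj('w5.png',to([(25,43,112),(-25,43,112),(-25,1,112),(42,175,38),(-42,175,38)]))*1.5625).round(0).tolist())
st=ctrl.read_state();print(st['clock'],st['eef_pos'],st['force'])
E
```

```text
tub [[ 495.94597742 -383.92823903   70.        ]] [[  81.61674027 -211.32048044]] carton [[465.30751322 353.05377311  30.        ]] [[-87.39009736 506.67526505]]
[[446.0, 334.0], [448.0, 250.0], [373.0, 250.0], [609.0, 319.0], [623.0, 208.0]]
12.225 [ 458.7326473  -142.25260393  227.10711672] [-0.95566583 -0.30551313 -0.48815983]
```

View pics/w5L.png

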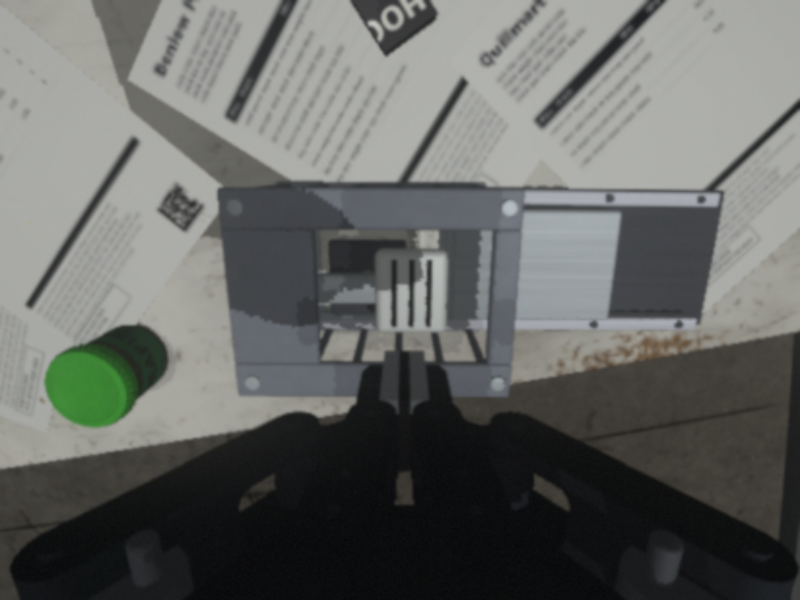

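The pad is back up: its edges at columns 375 and 448 match the rest prediction (373, 448). The carriage face at column 620 is still home, the tub is untouched, and the arm is clear.

```bash
python3 -c "
from cell import job
print(job.finish_job())"
```

```text
the job is handed in; nothing more can be done
None
```

The carriage is fully home, the lever was held at its stop for about 2.5 s and is back up, and the job is handed in; nothing touched the guard, tub or carton that I could see, and no verdict came back.

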